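# Crack open a stuck garden transformer box

## Robot

A 6-joint arm with a two-finger parallel gripper is mounted at the origin on the work surface. World frame = base frame: x ahead of the robot, y to its left, z up, the work surface at z = 0. Lengths are in m, angles in degrees, forces in N, time in s.
With the tool pointing down it reaches from about 0.4 to 0.925 m from the base axis. Payload 3.4 kg.
Tool frame: the origin (TCP) lies between the finger pads; the fingertips stand 22 mm ahead of it and the grasp point (between the pads) lies 3 mm ahead of it; y points along the fingers, x is the direction in which the jaws open and shut, and the axes are right-handed (so a half turn about y gives the same grasp; the last joint's range is limited). The gripper opens to 85 mm and grips with 20 to 120 N. Pads are 22 mm wide; open, the fingers measure 114 mm over their backs; the gripper's body (76 mm by 85 mm) begins 54 mm behind the grasp point. The pads swing forward as they close: fully open they stand 13 mm farther back than shut.
Start: joints at [-68.039, 17.578, 86.31, -0, 76.112, -4.211], TCP at [0.254, -0.516, 0.253] pointing down, gripper open.
Joint ranges: [-179.03, 179.03], [-60, 130.46], [8.19, 133.38], [-81.62, 261.62], [5.75, 156.47], [-153.77, 153.77]. Speed limits (degrees/s): [147.25, 147.25, 180, 180, 180, 180].

## Interface

Orientations are given as a 3x3 rotation matrix whose columns are the frame's x, y, z axes.
In Python, from cell import r gives the robot as it stands. The module is installed in compiled form; this text tells all that it offers.
- The arm moves only by the tool move_arm, never from a script. Its argument "moves" is a list of rows, each an object with "travel": the shift along the tool's x, y, z in m, a list of three; "dr": the turn, a rotation vector about the tool's x, y, z in rad, a list of three. In form: [{"travel": [x, y, z], "dr": [ax, ay, az]}, ...]. A call has 1 to 12 rows; each row shifts and turns the commanded pose from where the row before left it, along the tool's axes as they then stand; what a row does not reach is not made up. A row lasts 1/12 s, in which the tool goes at most 41.7 mm and 7.16 degrees, less where a joint would pass 70% of its speed; a pose out of reach is approached as far as the arm can. A call is refused whole if a number of a shift passes 0.0417 or a number of a turn 0.125, either way. A call with a gripper value outside its range is refused whole. "jaw" is the closure, from 0 (fully open) to 1 (shut), set as the call begins (left out, the last holds). The fingers move at their own pace and stop on an object; "grip_force" is the grip in N (left out, the last holds). Time passes only in rows, so rows that do not move let the fingers close. It gives the time, the measured TCP pose, the force and the opening at its end, in the units of the state.
- r.observe(): the state, without advancing time (a new reading comes with each control period).
- r.capture(name): name is "scene" or "side" or "wrist"; returns (picture, depth): 384x512x3 uint8, red, green, blue; 384x512 float32, m along the optical axis (not along the pixel's ray), 0 where there is no reading.
- r.get_calibration(name): a dict with "mtx" (3x3 intrinsics, pixels), "rvec" (rotation vector, rad) and "tvec" (3), from world to camera coordinates, as OpenCV has them; the wrist camera has in their place "mount" (4x4, takes a point from camera to tool coordinates, whose origin is the TCP and whose axes are the tool frame's). Camera axes: x right, y down, z forward; pixel columns grow to the right and rows downward; lengths in m; the calibration is good to about 2 mm. A picture is of the moment at which its call begins: read the wrist's pose just before it. get_calibration takes no time and is no camera call.
- r.hand_in(): hands the job in, once; it reports no verdict.
Trained networks look in the newest picture that a camera, given by its name, has taken for a name from the list of things; names that differ only in an ending like _2 or _b are one class to them, and where a whole thing is asked for, a point or a joint stands for the part that bears it (a point fixed in the world has none). Each returns a list of dicts, best first, with "p" (0 to 1); they miss things now and then, are a little off and sometimes report something else, mostly with a low value. They report only what shows in the picture. A call takes as long as a camera call. They do not tell look-alikes from the thing itself.
- r.boxes_of(camera, query): "centre" ([row, column] in pixels, amid what is visible of it).
The state is a dict: "clock": time; "joint_positions": joint angles; "qvel": joint speeds; "effort": joint torques, N m; "tool_pos": TCP position; "tool_rot": TCP orientation; "force": force on the tool from outside, world axes, zero at the start; "ft_torque": the same for the moment, N m; "finger_gap": finger opening in m.
Only numpy, scipy, OpenCV 4.12 (cv2) and the standard library are available. Lean on these libraries where they do the work, as an engineer would, in place of code of your own. Each camera call takes 0.05 s, during which the arm holds its last target.

## Task

This garden-light transformer box has come in for repair. Lift the last loose spacer bush off its stud and thread it onto the keeper rod that already carries its twin, letting it go down on top of the twin. Then pull the lid free of its stuck gasket by the handle and finish still holding it just ajar, front edge two to four centimetres up; never swing it wide, because the wires to the timer in the lid are short, and leave the nuts, tray, meter and screwdriver alone.

Things in the scene. Friction and masses are not known exactly. Their poses are not given: they have to be found in the camera images.
- box: cast aluminium box lying on its back, fixed to the bench: 165 mm deep (x), 190 wide (y), rim 83 high, black gasket above. Origin: centre of underside; +x is the hinge side, -x (front) roughly towards the robot, turned up to 15 degrees. Two studs, 8 mm thick, tops 134 mm up, at (-99.5, 60) and (-99.5, -60) mm, pass through slotted lugs of the lid. Two cable glands stick out 20 mm on its -y side
- lid (a joint): lid angle (rad): 0 shut, grows as the front rises; hinge at the far edge. Flat lid, top of plate and lugs 96 mm up, front edge 165 mm from the hinge. 0.3 to 0.6 kg, no stay: falls shut if not held. Starts stuck to its gasket: besides its own 2 to 5 N it needs about 8 to 14 N more upward at the handle; that peaks in the first 2 mm, fades within 8 mm more and is then gone for good
- lid_hinge (a point): middle of the lid's hinge axis, 88 mm above the bench; axes as the box's when the lid is shut; the lid turns about its y axis, a positive turn lifts the front
- lid_handle (a point): the lid's handle, rigid on the lid: round steel bar 12 mm thick along y, 80 mm clear between its posts, 30 mm clear under it. Origin: middle of the bar; lid shut, it is 132 mm above the bench, 122 mm in front of the hinge axis. On the lid behind it: a timer dial (54 mm wide, 21 high, its edge 37 mm behind the bar, to the +y side) and a low rocker switch
- bush: loose steel spacer bush, a plain ring 28 mm in diameter, 22 mm high, bore 12 mm, 70 g, resting on the lid's lug around the stud on the box's +y side. Origin: centre of its underside, z along its bore
- twin: the identical bush, already threaded on one of the two keeper rods and resting on the keeper's wooden block. Origin: centre of its underside; top 22 mm higher. It sits loosely on the rod, so up to 2 mm off the rod's axis
- nut_a: lower of two steel hex nuts (19 mm across flats, 9 mm high) on the other keeper rod. Origin: centre of its underside
- nut_b: upper of the two hex nuts, resting on the lower one. Origin: centre of its underside
- keeper: parts keeper fixed to the bench: wooden block 56 mm (x) by 120 mm (y) by 22 mm high with two upright steel rods 8 mm thick, round tips, at y = +32 and -32 mm on its x = 0 line, rod tips 94 mm above the bench. Origin: centre of its underside. It stands left or right of the box; which rod carries the twin varies
- tray: bystander: open grey parts tray with two dividers, 85 by 130 mm, 26 mm high, on the side of the box away from the keeper. Origin: centre of its underside
- meter: bystander: handheld yellow multimeter lying flat, 150 by 78 mm, 43 mm high. Origin: centre of its underside
- driver: bystander: screwdriver with black handle, about 200 mm long, lying flat
Things that resemble listed ones, but are neither listed nor needed, are in the scene too. Leave any red look-alike of the twin alone. What is shaped like the keeper but turquoise is not meant.

How it is judged:
By the outcome, as a careful person would: the job done as asked, in the order asked, and still so for the second after the job is handed in, while the arm keeps its last pose, push and grip.
It also fails if it takes over 58 s, if anything falls off the work surface, if the arm or the gripper's body presses on something with over 40 N, if the wrist force passes 120 N, or if a joint passes its speed limit or range.

## Working session

There is one attempt and no reset: what is moved stays moved. The work goes in short steps, Python scripts to look and compute and a tool call to move; the robot and the scene stay as the last step left them, time stands still between calls to the robot, and variables do not carry over. Pictures are saved under pics/ and viewed, and the job is handed in when it is done.

Besides the shell and the picture viewer there is one more tool, called after ">>>" in YAML: its name, and indented under it one key for each argument. move_arm: Moves the arm, as the interface text tells. Its arguments: {"type":"object","properties":{"moves":{"type":"array"},"jaw":{"type":"number"},"grip_force":{"type":"number"}},"required":["moves"]}

```bash
mkdir -p pics; cat > h.py <<'E'
import numpy as np, cv2
from cell import r
def save(n,im): cv2.imwrite('pics/'+n+'.png',cv2.cvtColor(im,cv2.COLOR_RGB2BGR))
def cam(name,st=None):
    c=r.get_calibration(name); K=np.array(c['mtx'])
    if name=='wrist':
        M=np.array(c['mount']); T=np.eye(4); T[:3,:3]=st['tool_rot']; T[:3,3]=st['tool_pos']; return K,T@M
    R=cv2.Rodrigues(np.array(c['rvec'],float))[0]; t=np.array(c['tvec'],float).ravel()
    T=np.eye(4);T[:3,:3]=R.T;T[:3,3]=-R.T@t; return K,T
def cloud(K,T,d):
    v,u=np.mgrid[:d.shape[0],:d.shape[1]]
    p=np.stack([(u-K[0,2])/K[0,0]*d,(v-K[1,2])/K[1,1]*d,d],-1)
    return p@T[:3,:3].T+T[:3,3]
def proj(K,T,P):
    P=np.atleast_2d(P); q=(P-T[:3,3])@T[:3,:3]; return np.c_[K[0,0]*q[:,0]/q[:,2]+K[0,2],K[1,1]*q[:,1]/q[:,2]+K[1,2]]
E
python3 - <<'E'
from h import *
for n in ['scene','side','wrist']:
    st=r.observe(); im,d=r.capture(n); save(n+'0',im); np.savez('pics/'+n+'0.npz',im=im,d=d,tr=st['tool_rot'],tp=st['tool_pos'])
    K,T=cam(n,st); C=cloud(K,T,d); print(n,T[:3,3].round(3),T[:3,2].round(2))
    if n!='wrist':
      for q in ['box','lid','lid_handle','bush','nut_a','keeper','tray','meter']:
        for b in r.boxes_of(n,q):
            v,u=[int(round(x)) for x in b['centre']]; print(q,round(b['p'],2),v,u,C[v,u].round(3))
print(r.observe())
E
```

```text
scene [ 1.323 -0.454  0.731] [-0.74  0.42 -0.54]
box 0.67 221 258 [ 0.597 -0.048  0.099]
lid 0.92 211 259 [ 0.56  -0.024  0.097]
lid_handle 0.78 214 255 [ 0.566 -0.039  0.097]
bush 0.65 184 253 [0.459 0.017 0.11 ]
nut_a 0.19 250 146 [ 0.446 -0.294  0.007]
keeper 0.72 188 328 [0.478 0.264 0.022]
keeper 0.63 158 283 [0.246 0.252 0.021]
tray 0.68 249 146 [ 0.437 -0.291  0.003]
meter 0.88 209 372 [0.643 0.285 0.037]
side [0.217 0.822 0.609] [ 0.27 -0.82 -0.51]
box 0.65 194 238 [0.527 0.045 0.099]
box 0.58 292 144 [0.608 0.347 0.036]
box 0.32 184 238 [0.544 0.    0.1  ]
lid 0.79 185 239 [0.541 0.    0.097]
lid_handle 0.71 184 239 [ 0.542 -0.002  0.098]
bush 0.7 192 270 [0.449 0.037 0.115]
nut_a 0.43 278 228 [0.468 0.262 0.038]
keeper 0.88 295 226 [0.448 0.318 0.051]
keeper 0.69 322 345 [0.228 0.289 0.025]
tray 0.68 166 297 [ 0.464 -0.314  0.008]
meter 0.81 291 146 [0.603 0.347 0.041]
wrist [ 0.325 -0.481  0.373] [-0.28 -0.14 -0.95]
{'clock': 0.95, 'joint_positions': array([-6.80383067e+01,  1.75769539e+01,  8.63080284e+01,  7.65501661e-04,
        7.61122792e+01, -4.21303494e+00]), 'qvel': array([ 0.03841066,  0.0334677 , -0.0182969 , -0.03396635,  0.07031414,
       -0.02099556]), 'effort': array([-5.34062237e-04, -4.57477748e+01, -2.52339649e+01, -3.42015837e-04,
        4.20591650e-04,  1.90337823e-05]), 'tool_pos': array([ 0.25361297, -0.51607405,  0.25333423]), 'tool_rot': array([[ 4.41107172e-01,  2.99031553e-05,  8.97454434e-01],
       [-8.97454434e-01, -3.94753091e-05,  4.41107173e-01],
       [ 4.86177875e-05, -9.99999999e-01,  9.42387737e-06]]), 'force': array([0.18553079, 0.35013089, 0.58055652]), 'ft_torque': array([0.0064003 , 0.01504883, 0.00304075]), 'finger_gap': 0.08567061547021744}
```

View pics/scene0.png

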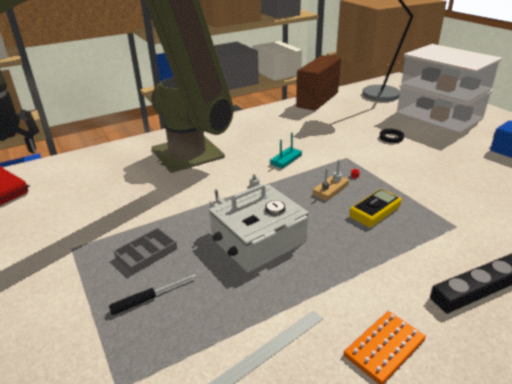

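View pics/side0.png

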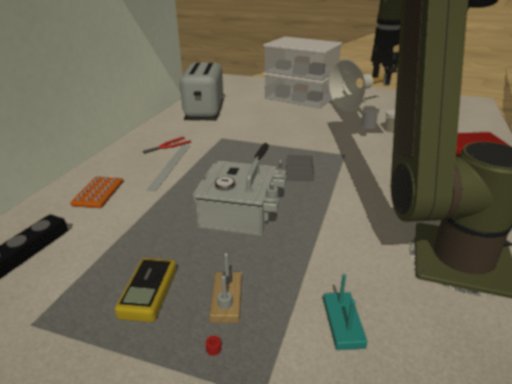

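View pics/wrist0.png

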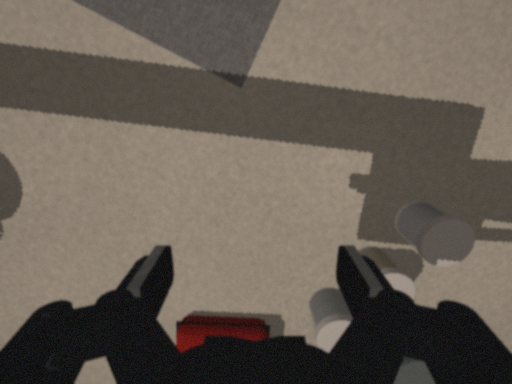

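```bash
python3 - <<'E'
from h import *
S=np.load('pics/scene0.npz');D=np.load('pics/side0.npz')
a=cv2.resize(S['im'][155:285,190:350],(800,650),interpolation=cv2.INTER_CUBIC)[:600]
b=cv2.resize(D['im'][150:240,180:300],(800,600),interpolation=cv2.INTER_CUBIC)
c=cv2.resize(D['im'][240:340,170:260],(540,600),interpolation=cv2.INTER_CUBIC)
save('za',a);save('zb',b);save('zc',c)
P=[]
for n,Z in(('scene',S),('side',D)):
    K,T=cam(n); C=cloud(K,T,Z['d']); C=C[Z['d']>0]; 
    m=(abs(C[:,0]-.53)<.14)&(abs(C[:,1])<.16)&(C[:,2]>.088)&(C[:,2]<.104)
    Q=C[m]; print(n,len(Q)); rc=cv2.minAreaRect(Q[:,:2].astype(np.float32)*1000); print(rc, np.median(Q[:,2]))
    m=(abs(C[:,0]-.47)<.08)&(abs(C[:,1]-.29)<.1)&(C[:,2]>.017)&(C[:,2]<.027); Q=C[m]; print(len(Q),cv2.minAreaRect(Q[:,:2].astype(np.float32)*1000),np.median(Q[:,2]))
    m=(abs(C[:,0]-.47)<.08)&(abs(C[:,1]-.29)<.1)&(C[:,2]>.03); print(C[m][np.argsort(C[m][:,1])].round(3)[::3])
    m=(abs(C[:,0]-.47)<.1)&(abs(C[:,1]-.0)<.15)&(C[:,2]>.105); print(C[m][np.argsort(C[m][:,1])].round(3)[::4])
E
```

```text
scene 3080
((546.41455078125, -24.71600341796875), (209.62103271484375, 196.60743713378906), 5.935770034790039) 0.09800619487855611
327 ((457.01708984375, 306.00531005859375), (58.85431671142578, 170.21591186523438), 19.648466110229492) 0.023664844206056967
[[0.484 0.243 0.033]
 [0.472 0.244 0.037]
 [0.471 0.245 0.043]
 [0.48  0.246 0.037]
 [0.477 0.248 0.042]
 [0.475 0.249 0.048]
 [0.476 0.249 0.086]
 [0.477 0.249 0.073]
 [0.474 0.25  0.053]
 [0.479 0.25  0.042]
 [0.473 0.251 0.094]
 [0.475 0.251 0.064]
 [0.477 0.251 0.096]
 [0.467 0.252 0.042]
 [0.481 0.252 0.043]
 [0.475 0.252 0.053]
 [0.47  0.252 0.047]
 [0.478 0.253 0.065]
 [0.475 0.254 0.077]
 [0.477 0.254 0.057]
 [0.476 0.255 0.06 ]
 [0.475 0.255 0.07 ]
 [0.482 0.255 0.039]
 [0.476 0.257 0.08 ]
 [0.484 0.257 0.039]
 [0.481 0.259 0.04 ]
 [0.473 0.262 0.042]
 [0.453 0.3   0.047]
 [0.457 0.302 0.042]
 [0.455 0.302 0.045]
 [0.459 0.303 0.046]
 [0.464 0.304 0.034]
 [0.457 0.305 0.048]
 [0.461 0.306 0.039]
 [0.466 0.306 0.035]
 [0.47  0.307 0.036]
 [0.463 0.309 0.039]
 [0.467 0.309 0.037]
 [0.46  0.31  0.044]
 [0.464 0.311 0.046]
 [
[... 8003 characters left out ...]
11]
 [ 0.435  0.026  0.119]
 [ 0.45   0.026  0.136]
 [ 0.56   0.027  0.106]
 [ 0.447  0.027  0.129]
 [ 0.459  0.027  0.121]
 [ 0.554  0.028  0.11 ]
 [ 0.447  0.028  0.132]
 [ 0.447  0.028  0.127]
 [ 0.444  0.029  0.122]
 [ 0.449  0.03   0.125]
 [ 0.448  0.031  0.12 ]
 [ 0.451  0.031  0.12 ]
 [ 0.453  0.032  0.119]
 [ 0.56   0.033  0.111]
 [ 0.563  0.033  0.111]
 [ 0.438  0.034  0.118]
 [ 0.56   0.034  0.11 ]
 [ 0.454  0.035  0.121]
 [ 0.457  0.035  0.113]
 [ 0.564  0.036  0.107]
 [ 0.454  0.036  0.111]
 [ 0.456  0.036  0.121]
 [ 0.456  0.037  0.111]
 [ 0.441  0.037  0.108]
 [ 0.451  0.037  0.112]
 [ 0.453  0.038  0.109]
 [ 0.444  0.038  0.119]
 [ 0.446  0.039  0.108]
 [ 0.441  0.039  0.118]]
```

View pics/za.png

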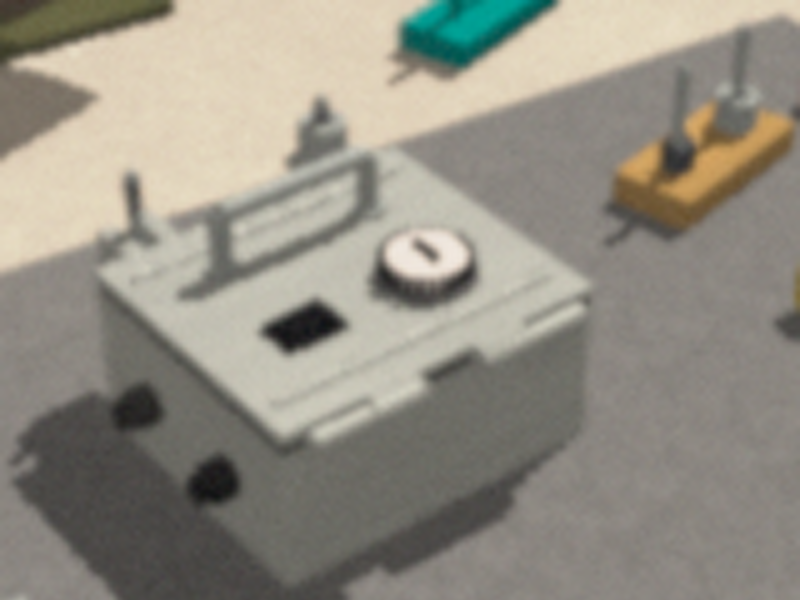

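View pics/zb.png

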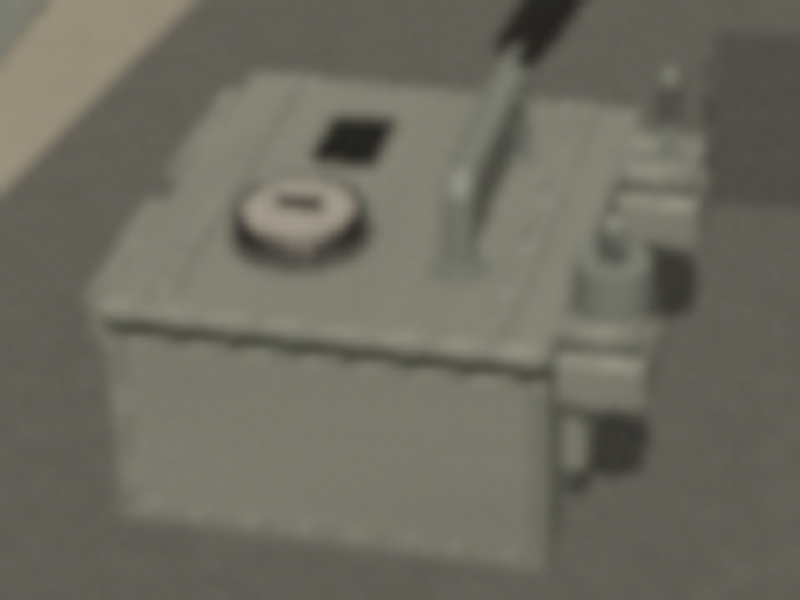

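View pics/zc.png

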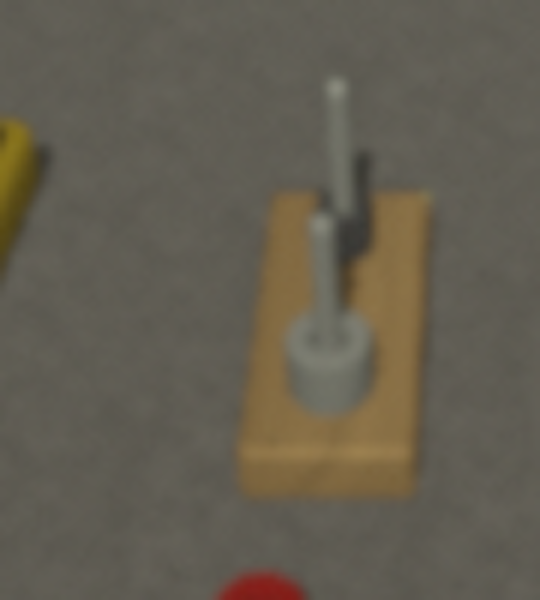

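>>> move_arm:
  moves:
    - {"travel": [0, 0, 0], "dr": [0, 0.1135, 0]}
    - {"travel": [0, 0, 0], "dr": [0, 0.1135, 0]}
    - {"travel": [0, 0, 0], "dr": [0, 0.1135, 0]}
    - {"travel": [-0.0345, 0, 0.0171], "dr": [0, 0, 0]}
    - {"travel": [-0.0345, 0, 0.0171], "dr": [0, 0, 0]}
    - {"travel": [-0.0345, 0, 0.0171], "dr": [0, 0, 0]}
    - {"travel": [-0.0345, 0, 0.0171], "dr": [0, 0, 0]}
    - {"travel": [-0.0345, 0, 0.0171], "dr": [0, 0, 0]}
    - {"travel": [-0.0345, 0, 0.0171], "dr": [0, 0, 0]}
    - {"travel": [-0.0345, 0, 0.0171], "dr": [0, 0, 0]}
    - {"travel": [-0.0345, 0, 0.0171], "dr": [0, 0, 0]}
    - {"travel": [-0.0345, 0, 0.0171], "dr": [0, 0, 0]}
  jaw: 0.4
  grip_force: 40

```text
clock: 1.95
tool_pos: [0.3706, -0.1881, 0.2536]
tool_rot: [[0.115, 0.001, 0.993], [-0.993, -0.0, 0.115], [0.0, -1.0, 0.001]]
force: [2.3, 0.0, 0.0]
finger_gap: 0.0516
```

>>> move_arm:
  moves:
    - {"travel": [-0.0345, 0, 0.0171], "dr": [0, 0, 0]}
    - {"travel": [-0.0345, 0, 0.0171], "dr": [0, 0, 0]}
    - {"travel": [-0.0345, 0, 0.0171], "dr": [0, 0, 0]}
    - {"travel": [-0.0345, 0, 0.0171], "dr": [0, 0, 0]}
    - {"travel": [-0.0345, 0, 0.0171], "dr": [0, 0, 0]}
    - {"travel": [-0.0345, 0, 0.0171], "dr": [0, 0, 0]}
    - {"travel": [0, 0, 0], "dr": [0, 0, 0]}
    - {"travel": [0, 0, 0], "dr": [0, 0, 0]}

```text
clock: 2.62
tool_pos: [0.4488, 0.0296, 0.2534]
tool_rot: [[0.121, 0.0, 0.993], [-0.993, -0.0, 0.121], [0.0, -1.0, 0.0]]
force: [-0.6, -0.8, -0.3]
finger_gap: 0.0512
```

```bash
python3 - <<'E'
from h import *
st=r.observe(); im,d=r.capture('wrist'); save('w1',im); np.savez('pics/w1.npz',im=im,d=d,tr=st['tool_rot'],tp=st['tool_pos'])
print(st['tool_pos'],st['tool_rot'],st['joint_positions'].round(1),st['finger_gap'],st['force'])
K,T=cam('wrist',st); C=cloud(K,T,d)
for b in r.boxes_of('wrist','bush'):
    v,u=[int(round(x)) for x in b['centre']]; print(round(b['p'],2),v,u,C[v,u].round(4))
P=C[d>0]
m=(np.hypot(P[:,0]-.45,P[:,1]-.027)<.03)&(P[:,2]>.105)&(P[:,2]<.125);Q=P[m];t=Q[Q[:,2]>.114];print(len(t),cv2.minEnclosingCircle(t[:,:2].astype(np.float32)*1000),np.median(t[:,2]))
m=(np.hypot(P[:,0]-.45,P[:,1]-.027)<.03)&(P[:,2]>.127)&(P[:,2]<.14);Q=P[m];print('stud',len(Q),Q.mean(0),Q.max(0))
m=(np.hypot(P[:,0]-.463,P[:,1]+.094)<.03)&(P[:,2]>.11)&(P[:,2]<.14);Q=P[m];print('stud2',len(Q),np.median(Q,0),Q.max(0))
E
```

```text
[0.4487963 0.0296339 0.2533551] [[ 1.21013785e-01  2.82124025e-04  9.92650787e-01]
 [-9.92650820e-01 -8.43435548e-05  1.21013813e-01]
 [ 1.17864600e-04 -9.99999957e-01  2.69843912e-04]] [ -1.6   7.5 100.2  -0.   72.3  81.4] 0.05117760110115941 [-0.58573065 -0.75802291 -0.33889976]
0.58 181 256 [0.4559 0.0291 0.1165]
529 ((449.96624755859375, 25.012351989746094), 13.848628044128418) 0.1171662568115922
stud 66 [0.45078995 0.02521244 0.13164582] [0.4538693  0.0286099  0.13424014]
stud2 166 [ 0.4642953  -0.09144836  0.12590625] [ 0.46758879 -0.08945128  0.13445554]
```

View pics/w1.png

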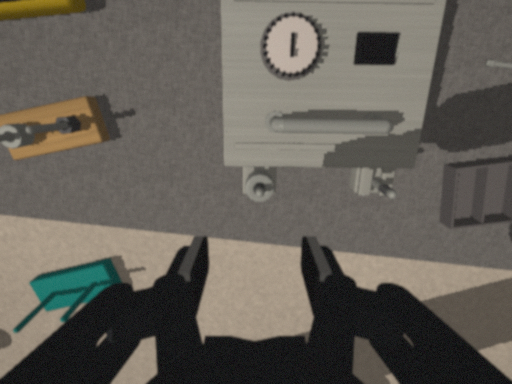

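>>> move_arm:
  moves:
    - {"travel": [0.0047, 0.03, 0.0008], "dr": [0, 0, 0]}
    - {"travel": [0, 0.03, 0], "dr": [0, 0, 0]}
    - {"travel": [0, 0.03, 0], "dr": [0, 0, 0]}
    - {"travel": [0, 0.022, 0], "dr": [0, 0, 0]}
    - {"travel": [0, 0.012, 0], "dr": [0, 0, 0]}
    - {"travel": [0, 0.0083, 0], "dr": [0, 0, 0]}
    - {"travel": [0, 0, 0], "dr": [0, 0, 0]}
    - {"travel": [0, 0, 0], "dr": [0, 0, 0]}
    - {"travel": [0, 0, 0], "dr": [0, 0, 0]}

```text
clock: 3.47
tool_pos: [0.4505, 0.0224, 0.1219]
tool_rot: [[0.115, 0.002, 0.993], [-0.993, -0.0, 0.115], [0.0, -1.0, 0.002]]
force: [0.3, -0.1, 0.1]
finger_gap: 0.0514
```

>>> move_arm:
  moves:
    - {"travel": [0, 0, 0], "dr": [0, 0, 0]}
    - {"travel": [0, 0, 0], "dr": [0, 0, 0]}
    - {"travel": [0, 0, 0], "dr": [0, 0, 0]}
    - {"travel": [0, 0, 0], "dr": [0, 0, 0]}
    - {"travel": [0, 0, 0], "dr": [0, 0, 0]}
    - {"travel": [0, 0, 0], "dr": [0, 0, 0]}
    - {"travel": [0, 0, 0], "dr": [0, 0, 0]}
    - {"travel": [0, 0, 0], "dr": [0, 0, 0]}
  jaw: 1
  grip_force: 40

```text
clock: 4.13
tool_pos: [0.4504, 0.0231, 0.1221]
tool_rot: [[0.117, 0.002, 0.993], [-0.993, -0.0, 0.117], [0.001, -1.0, 0.002]]
force: [-1.2, 0.3, 7.0]
finger_gap: 0.026
```

```bash
python3 - <<'E'
from h import *
st=r.observe(); im,d=r.capture('wrist'); save('w2',im); 
print(st['clock'],st['tool_pos'],st['finger_gap'],st['force'],st['ft_torque'])
E
```

```text
4.1333 [0.45041769 0.02309557 0.12209322] 0.025979158750161387 [-1.15247561  0.34583501  6.96284195] [-0.13822155  0.18817394  0.01329279]
```

View pics/w2.png

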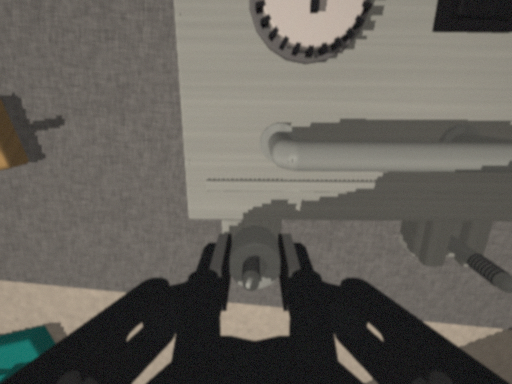

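>>> move_arm:
  moves:
    - {"travel": [0, -0.003, 0], "dr": [0, 0, 0]}
    - {"travel": [0, -0.006, 0], "dr": [0, 0, 0]}
    - {"travel": [0, -0.01, 0], "dr": [0, 0, 0]}
    - {"travel": [0, -0.01, 0], "dr": [0, 0, 0]}
    - {"travel": [0, 0, 0], "dr": [0, 0, 0]}
    - {"travel": [0, 0, 0], "dr": [0, 0, 0]}

```text
clock: 4.68
tool_pos: [0.4501, 0.0232, 0.1506]
tool_rot: [[0.116, 0.002, 0.993], [-0.993, -0.0, 0.116], [0.0, -1.0, 0.002]]
force: [0.4, -0.1, -0.1]
finger_gap: 0.0258
```

```bash
python3 - <<'E'
from h import *
st=r.observe(); im,d=r.capture('wrist'); save('w3',im); 
print(st['clock'],st['tool_pos'],st['finger_gap'],st['force'],st['ft_torque'])
im,d=r.capture('side'); save('s3',cv2.resize(im[120:240,180:340],(800,600),interpolation=cv2.INTER_CUBIC))
E
```

```text
4.6833 [0.45007729 0.0231976  0.15058617] 0.025831863313915397 [ 0.39933211 -0.14462674 -0.0856815 ] [0.01094408 0.00730576 0.02413438]
```

View pics/w3.png

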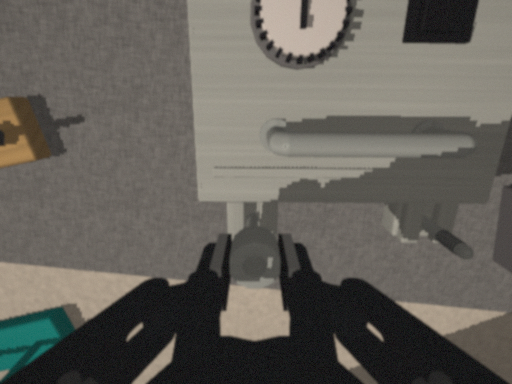

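View pics/s3.png

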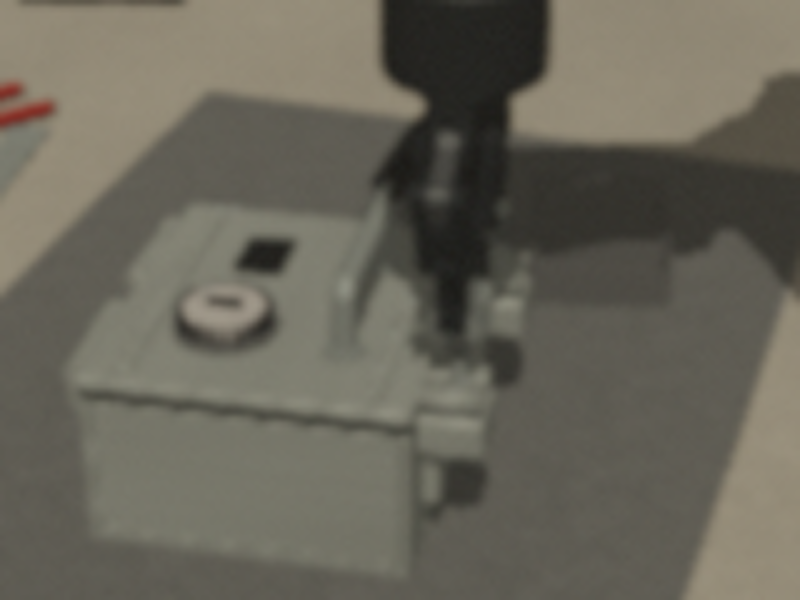

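>>> move_arm:
  moves:
    - {"travel": [0, -0.025, 0], "dr": [0, 0, 0]}
    - {"travel": [0, -0.025, 0], "dr": [0, 0, 0]}
    - {"travel": [-0.0365, 0, 0.0046], "dr": [0, 0, 0]}
    - {"travel": [-0.0365, 0, 0.0046], "dr": [0, 0, 0]}
    - {"travel": [-0.0365, 0, 0.0046], "dr": [0, 0, 0]}
    - {"travel": [-0.0365, 0, 0.0046], "dr": [0, 0, 0]}
    - {"travel": [-0.0365, 0, 0.0046], "dr": [0, 0, 0]}
    - {"travel": [-0.0365, 0, 0.0046], "dr": [0, 0, 0]}
    - {"travel": [-0.0365, 0, 0.0046], "dr": [0, 0, 0]}
    - {"travel": [-0.0365, 0, 0.0046], "dr": [0, 0, 0]}
    - {"travel": [0, 0, 0], "dr": [0, -0.1, 0]}
    - {"travel": [0, 0, 0], "dr": [0, -0.1, 0]}

```text
clock: 5.78
tool_pos: [0.4518, 0.3198, 0.1988]
tool_rot: [[0.319, -0.001, 0.948], [-0.948, -0.0, 0.319], [0.0, -1.0, -0.001]]
force: [-0.6, -0.2, -1.4]
finger_gap: 0.0256
```

>>> move_arm:
  moves:
    - {"travel": [0, 0, 0], "dr": [0, 0, 0]}
    - {"travel": [0, 0, 0], "dr": [0, 0, 0]}
    - {"travel": [0, 0, 0], "dr": [0, 0, 0]}

```text
clock: 6.03
tool_pos: [0.452, 0.3169, 0.1994]
tool_rot: [[0.308, -0.001, 0.951], [-0.951, -0.001, 0.308], [0.0, -1.0, -0.001]]
force: [0.2, -0.8, -0.9]
finger_gap: 0.0258
```

```bash
cat > look.py <<'E'
from h import *
import sys
n=sys.argv[1]
st=r.observe(); im,d=r.capture('wrist'); save(n,im); np.savez('pics/%s.npz'%n,im=im,d=d,tr=st['tool_rot'],tp=st['tool_pos'])
print(st['clock'],st['tool_pos'],st['joint_positions'].round(1),st['finger_gap'],st['force'])
R=np.array(st['tool_rot']);tp=np.array(st['tool_pos']);print(R.round(4).tolist())
K,T=cam('wrist',st); P=cloud(K,T,d)[d>0]; L=(P-tp)@R
# bush in hand (tool coords)
m=(abs(L[:,0])<.02)&(abs(L[:,2])<.03)&(L[:,1]>-.03)&(L[:,1]<.03); Q=L[m]
for lo in np.arange(-.03,.03,.004):
    q=Q[(Q[:,1]>=lo)&(Q[:,1]<lo+.004)]
    if len(q): print('hand y',lo.round(3),len(q),q.min(0).round(4),q.max(0).round(4))
for lo in np.arange(.05,.1,.01):
    q=P[(P[:,2]>=lo)&(P[:,2]<lo+.01)&(np.hypot(P[:,0]-.453,P[:,1]-.317)<.02)]
    if len(q): print('rod z',lo.round(3),len(q),q.mean(0).round(4),q.min(0).round(4),q.max(0).round(4))
E
python3 look.py w4
```

```text
6.0333 [0.45203698 0.3169186  0.19944765] [ 30.7  18.5  93.4  -0.   68.2 102.7] 0.02581126522351456 [ 0.18189198 -0.77344433 -0.88399782]
[[0.3083, -0.0011, 0.9513], [-0.9513, -0.0007, 0.3083], [0.0003, -1.0, -0.0012]]
hand y -0.03 235 [-0.02  -0.03  -0.008] [ 0.02   -0.026   0.0136]
hand y -0.026 287 [-0.0199 -0.026  -0.0096] [ 0.02   -0.022   0.0149]
hand y -0.022 197 [-0.0199 -0.022  -0.0096] [ 0.0198 -0.018   0.0147]
hand y -0.018 554 [-0.0197 -0.018  -0.0107] [ 0.0199 -0.014   0.0129]
hand y -0.014 248 [-0.0195 -0.014  -0.0112] [ 0.0193 -0.01    0.0124]
hand y -0.01 212 [-0.0194 -0.01   -0.0111] [ 0.0193 -0.006   0.0123]
hand y -0.006 218 [-0.0196 -0.006  -0.0104] [ 0.0191 -0.002   0.0126]
hand y -0.002 185 [-0.0196 -0.002  -0.0103] [0.0192 0.002  0.0123]
hand y 0.002 1604 [-0.0195  0.002  -0.0136] [0.0193 0.006  0.0138]
hand y 0.006 510 [-0.0195  0.006  -0.0141] [0.0191 0.01   0.0137]
hand y 0.01 373 [-0.0196  0.01   -0.0071] [0.0193 0.014  0.0138]
hand y 0.014 319 [-0.0194  0.014  -0.0068] [0.0193 0.018  0.0139]
hand y 0.018 238 [-0.0193  0.018  -0.0068] [0.0191 0.022  0.0137]
hand y 0.022 140 [-0.0128  0.0221 -0.0071] [0.0127 0.026  0.0138]
rod z 0.05 21 [0.4576 0.3167 0.0554] [0.4554 0.3129 0.0508] [0.4587 0.3195 0.0598]
rod z 0.06 24 [0.4575 0.3164 0.0653] [0.4554 0.3131 0.0602] [0.4585 0.3195 0.0697]
rod z 0.07 26 [0.4574 0.3168 0.0753] [0.4553 0.3121 0.0704] [0.4587 0.3194 0.0797]
rod z 0.08 34 [0.4573 0.3161 0.0853] [0.4541 0.3117 0.0802] [0.4588 0.3194 0.0897]
rod z 0.09 59 [0.4551 0.3158 0.0922] [0.4516 0.3122 0.0902] [0.458  0.3194 0.094 ]
```

View pics/w4.png

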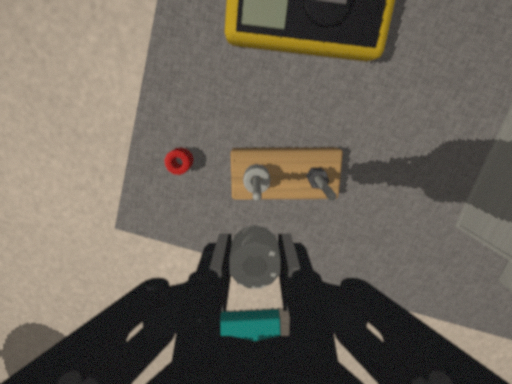

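>>> move_arm:
  moves:
    - {"travel": [0.0019, 0.02, 0.0023], "dr": [0, 0, 0]}
    - {"travel": [0, 0.02, 0], "dr": [0, 0, 0]}
    - {"travel": [0, 0.02, 0], "dr": [0, 0, 0]}
    - {"travel": [0, 0.012, 0], "dr": [0, 0, 0]}
    - {"travel": [0, 0, 0], "dr": [0, 0, 0]}
    - {"travel": [0, 0, 0], "dr": [0, 0, 0]}
    - {"travel": [0, 0, 0], "dr": [0, 0, 0]}
    - {"travel": [0, 0, 0], "dr": [0, 0, 0]}

```text
clock: 6.75
tool_pos: [0.4561, 0.3167, 0.1292]
tool_rot: [[0.31, 0.002, 0.951], [-0.951, 0.001, 0.31], [-0.001, -1.0, 0.002]]
force: [-0.2, -0.2, -0.8]
finger_gap: 0.0254
```

```bash
python3 look.py w5 | grep -v hand; python3 - <<'E'
from h import *
st=r.observe()
for n in ['side','scene']:
    im,d=r.capture(n); K,T=cam(n); 
    u,v=proj(K,T,[.455,.316,.1])[0].astype(int); save(n+'5',cv2.resize(im[v-50:v+50,u-65:u+65],(780,600),interpolation=cv2.INTER_CUBIC))
    P=cloud(K,T,d)[d>0]
    q=P[(P[:,2]>.055)&(P[:,2]<.09)&(np.hypot(P[:,0]-.453,P[:,1]-.317)<.02)]; print(n,len(q),q.mean(0),q.min(0),q.max(0))
    q=P[(P[:,2]>.1)&(P[:,2]<.125)&(np.hypot(P[:,0]-.453,P[:,1]-.317)<.03)]; print(n,len(q),q.mean(0),q.min(0),q.max(0))
E
```

```text
6.75 [0.45605656 0.31666223 0.12924618] [ 30.4  23.   98.1   0.   58.7 102.3] 0.025423964364734857 [-0.17835451 -0.20116993 -0.83204242]
[[0.3103, 0.0021, 0.9506], [-0.9506, 0.0013, 0.3103], [-0.0006, -1.0, 0.0024]]
rod z 0.05 54 [0.4572 0.3166 0.0551] [0.4537 0.3127 0.0503] [0.4585 0.3197 0.0598]
rod z 0.06 61 [0.4573 0.3168 0.0652] [0.4547 0.3128 0.0601] [0.4587 0.3197 0.07  ]
rod z 0.07 51 [0.4574 0.3166 0.0739] [0.4546 0.3119 0.0701] [0.4586 0.3197 0.0781]
side 62 [0.45144974 0.31756811 0.07324104] [0.44836742 0.31159174 0.05519362] [0.45552947 0.32037126 0.08951534]
side 90 [0.44582033 0.33054788 0.11775508] [0.43936778 0.29444172 0.105715  ] [0.45918334 0.34350933 0.12491747]
scene 24 [0.4563246  0.31279142 0.07459227] [0.45178766 0.30783597 0.05822534] [0.46047826 0.31799259 0.08931147]
scene 57 [0.46543874 0.30946016 0.11732208] [0.45135829 0.28817284 0.10729285] [0.47350116 0.33825609 0.12489816]
```

View pics/w5.png

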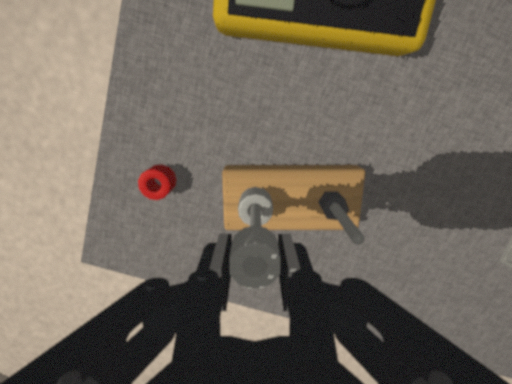

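View pics/side5.png

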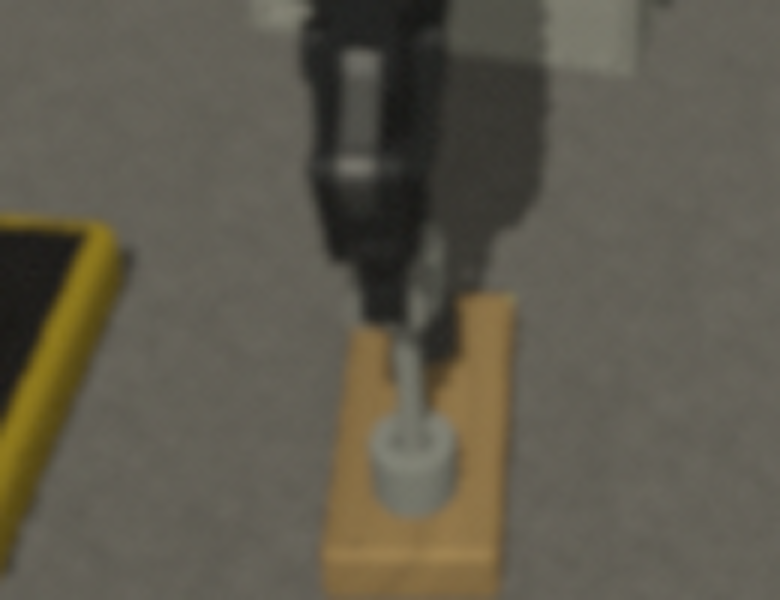

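View pics/scene5.png

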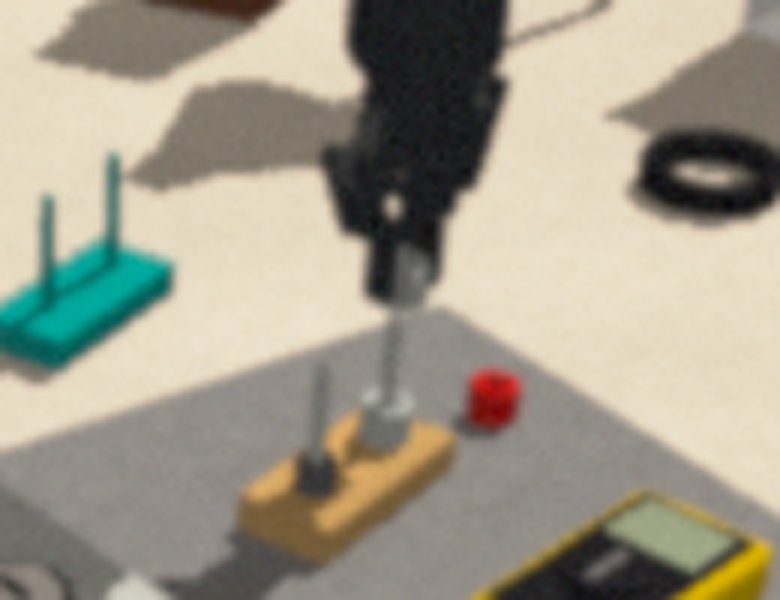

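```bash
python3 - <<'E'
from h import *
from scipy.optimize import least_squares
for n in ['w4','w5']:
    Z=np.load('pics/%s.npz'%n); st=dict(tool_rot=Z['tr'],tool_pos=Z['tp']); K,T=cam('wrist',st); d=Z['d']; P=cloud(K,T,d)[d>0]; R=Z['tr'];tp=Z['tp']; L=(P-tp)@R
    q=P[(P[:,2]>.052)&(P[:,2]<.088)&(np.hypot(P[:,0]-.455,P[:,1]-.316)<.012)]
    f=least_squares(lambda c:np.hypot(q[:,0]-c[0],q[:,1]-c[1])-.004,[.455,.316],loss='soft_l1',f_scale=.001).x
    print(n,'rod',f.round(4),'rel tool',((np.r_[f,tp[2]]-tp)@R).round(4))
    q=L[(L[:,1]>.007)&(L[:,1]<.022)&(abs(L[:,0])<.0125)&(L[:,2]>-.005)&(L[:,2]<.02)]
    f=least_squares(lambda c:np.hypot(q[:,0]-c[0],q[:,2]-c[1])-.014,[0,0],loss='soft_l1',f_scale=.001).x; print('bush tool xz side',len(q),f.round(4))
    q=L[(L[:,1]>.001)&(L[:,1]<.0055)&(abs(L[:,0])<.0125)&(abs(L[:,2])<.02)]; print('top',len(q),q[:,[0,2]].min(0),q[:,[0,2]].max(0))
E
```

```text
w4 rod [0.4543 0.3156] rel tool [ 0.002  -0.      0.0018]
bush tool xz side 667 [-0.0001 -0.0007]
top 1202 [-0.0124592  -0.01324234] [0.01249304 0.0137654 ]
w5 rod [0.4542 0.3157] rel tool [ 0.0004 -0.     -0.002 ]
bush tool xz side 663 [-0.     -0.0007]
top 1164 [-0.0124713  -0.01321452] [0.0124871  0.01369236]
```

>>> move_arm:
  moves:
    - {"travel": [0.0004, 0, -0.0016], "dr": [0, 0, 0]}
    - {"travel": [0, 0, 0], "dr": [0, 0, 0]}
    - {"travel": [0, 0.004, 0], "dr": [0, 0, 0]}
    - {"travel": [0, 0.004, 0], "dr": [0, 0, 0]}
    - {"travel": [0, 0.004, 0], "dr": [0, 0, 0]}
    - {"travel": [0, 0.004, 0], "dr": [0, 0, 0]}
    - {"travel": [0, 0.004, 0], "dr": [0, 0, 0]}
    - {"travel": [0, 0, 0], "dr": [0, 0, 0]}
    - {"travel": [0, 0, 0], "dr": [0, 0, 0]}

```text
clock: 7.65
tool_pos: [0.4534, 0.3153, 0.1075]
tool_rot: [[0.311, -0.001, 0.95], [-0.95, -0.001, 0.311], [0.0, -1.0, -0.001]]
force: [-0.2, -0.2, -0.4]
finger_gap: 0.0254
```

```bash
python3 look.py w6 | grep -v hand; python3 - <<'E'
from h import *
for n in ['scene']:
    im,d=r.capture(n); K,T=cam(n); 
    u,v=proj(K,T,[.455,.316,.08])[0].astype(int); save(n+'6',cv2.resize(im[v-40:v+40,u-52:u+52],(780,600),interpolation=cv2.INTER_CUBIC))
E
```

```text
7.65 [0.45342833 0.31528709 0.10745028] [ 30.4  24.4  99.7   0.   55.9 102.3] 0.025439578605532483 [-0.18068384 -0.17085399 -0.44236301]
[[0.311, -0.001, 0.9504], [-0.9504, -0.0006, 0.311], [0.0002, -1.0, -0.0011]]
rod z 0.05 69 [0.4572 0.3166 0.0553] [0.4545 0.3124 0.0504] [0.4587 0.3197 0.0598]
rod z 0.06 19 [0.4576 0.3167 0.0614] [0.4552 0.3135 0.06  ] [0.4587 0.3196 0.0638]
rod z 0.08 393 [0.4602 0.318  0.0867] [0.4462 0.3043 0.0806] [0.4687 0.3361 0.09  ]
rod z 0.09 816 [0.4588 0.3183 0.0952] [0.4415 0.3045 0.09  ] [0.4692 0.3361 0.1   ]
```

View pics/scene6.png

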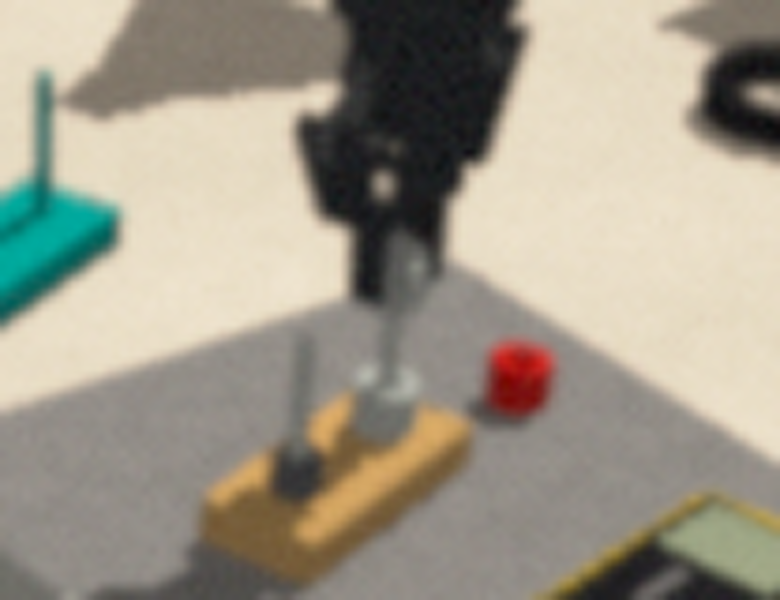

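View pics/w6.png

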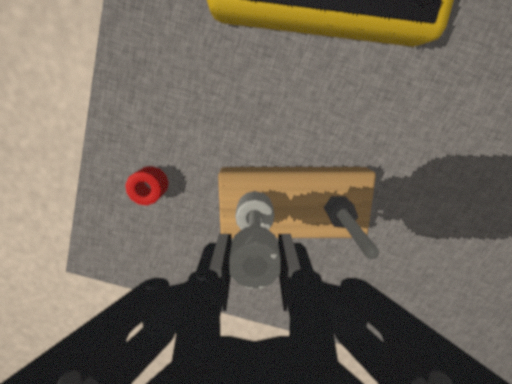

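>>> move_arm:
  moves:
    - {"travel": [0, 0.005, 0], "dr": [0, 0, 0]}
    - {"travel": [0, 0.006, 0], "dr": [0, 0, 0]}
    - {"travel": [0, 0.006, 0], "dr": [0, 0, 0]}
    - {"travel": [0, 0.006, 0], "dr": [0, 0, 0]}
    - {"travel": [0, 0.006, 0], "dr": [0, 0, 0]}
    - {"travel": [0, 0.005, 0], "dr": [0, 0, 0]}
    - {"travel": [0, 0, 0], "dr": [0, 0, 0]}
    - {"travel": [0, 0, 0], "dr": [0, 0, 0]}
    - {"travel": [0, 0, 0], "dr": [0, 0, 0]}

```text
clock: 8.5
tool_pos: [0.4538, 0.3155, 0.074]
tool_rot: [[0.311, 0.0, 0.95], [-0.95, 0.0, 0.311], [-0.0, -1.0, 0.0]]
force: [-0.3, -0.9, -0.1]
finger_gap: 0.0255
```

```bash
python3 look.py w7 | grep -v hand;
```

```text
8.5 [0.45384811 0.31552782 0.07399508] [ 30.4  27.  101.6   0.   51.4 102.3] 0.025488904405288452 [-0.30960501 -0.87679874 -0.10701185]
[[0.311, 0.0001, 0.9504], [-0.9504, 0.0001, 0.311], [-0.0001, -1.0, 0.0001]]
rod z 0.05 457 [0.4633 0.3195 0.0555] [0.4478 0.3045 0.05  ] [0.4694 0.3358 0.06  ]
rod z 0.06 1946 [0.4577 0.3174 0.0675] [0.4396 0.3002 0.06  ] [0.4695 0.3359 0.07  ]
rod z 0.07 544 [0.4575 0.3189 0.0749] [0.44   0.3002 0.07  ] [0.4695 0.3361 0.08  ]
rod z 0.08 979 [0.4568 0.3181 0.0866] [0.4389 0.2985 0.08  ] [0.4696 0.3359 0.09  ]
rod z 0.09 515 [0.4557 0.3181 0.0936] [0.44   0.2985 0.09  ] [0.4693 0.3357 0.0999]
```

View pics/w7.png

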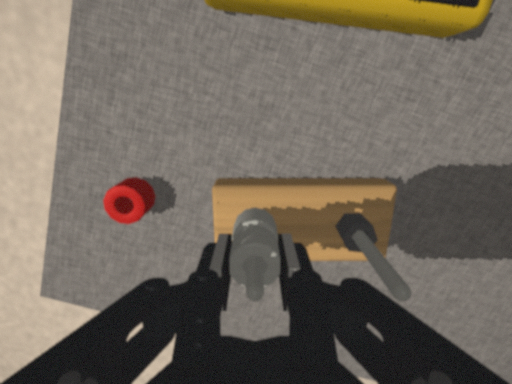

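>>> move_arm:
  moves:
    - {"travel": [0, 0.0015, 0], "dr": [0, 0, 0]}
    - {"travel": [0, 0.0015, 0], "dr": [0, 0, 0]}
    - {"travel": [0, 0, 0], "dr": [0, 0, 0]}
    - {"travel": [0, 0, 0], "dr": [0, 0, 0]}

```text
clock: 8.88
tool_pos: [0.4537, 0.3154, 0.071]
tool_rot: [[0.311, -0.0, 0.95], [-0.95, 0.0, 0.311], [-0.0, -1.0, -0.0]]
force: [-0.3, 0.1, -0.7]
finger_gap: 0.0256
```

>>> move_arm:
  moves:
    - {"travel": [0, 0, 0], "dr": [0, 0, 0]}
    - {"travel": [0, 0, 0], "dr": [0, 0, 0]}
    - {"travel": [0, 0, 0], "dr": [0, 0, 0]}
    - {"travel": [0, 0, 0], "dr": [0, 0, 0]}
    - {"travel": [0, 0, 0], "dr": [0, 0, 0]}
  jaw: 0.45

```text
clock: 9.3
tool_pos: [0.4537, 0.3155, 0.0711]
tool_rot: [[0.311, 0.0, 0.95], [-0.95, 0.0, 0.311], [-0.0, -1.0, 0.0]]
force: [0.1, 0.2, -0.2]
finger_gap: 0.047
```

```bash
python3 look.py w8 | grep -v hand;
```

```text
9.3 [0.45374047 0.3154787  0.07108372] [ 30.4  27.2 101.7  -0.   51.  102.3] 0.04697396034230642 [ 0.05216634  0.1944966  -0.21950889]
[[0.3111, 0.0001, 0.9504], [-0.9504, 0.0001, 0.3111], [-0.0, -1.0, 0.0001]]
rod z 0.05 426 [0.4624 0.3184 0.0553] [0.4475 0.3028 0.05  ] [0.4674 0.3291 0.06  ]
rod z 0.06 1700 [0.4565 0.3165 0.0648] [0.4402 0.3018 0.0601] [0.4677 0.329  0.07  ]
rod z 0.07 191 [0.4571 0.3166 0.0751] [0.4528 0.3119 0.07  ] [0.4586 0.3198 0.08  ]
rod z 0.08 251 [0.457  0.3166 0.0852] [0.4528 0.3122 0.08  ] [0.4589 0.3197 0.09  ]
rod z 0.09 233 [0.4553 0.316  0.092 ] [0.4514 0.3122 0.09  ] [0.4586 0.3196 0.0943]
```

View pics/w8.png

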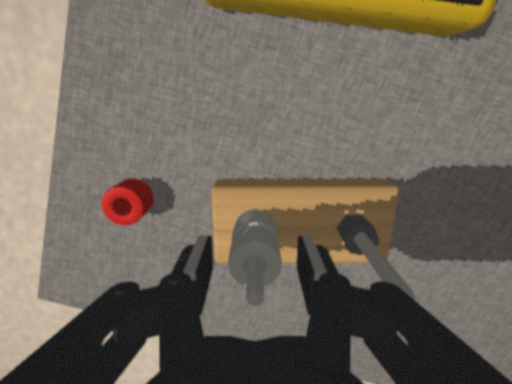

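>>> move_arm:
  moves:
    - {"travel": [0, -0.02, 0], "dr": [0, 0, 0]}
    - {"travel": [0, -0.03, 0], "dr": [0, 0, 0]}
    - {"travel": [0, -0.03, 0], "dr": [0, 0, 0]}
    - {"travel": [0, -0.03, 0], "dr": [0, 0, 0]}
    - {"travel": [0, -0.03, 0], "dr": [0, 0, 0]}

```text
clock: 9.77
tool_pos: [0.4534, 0.3153, 0.2123]
tool_rot: [[0.311, -0.0, 0.95], [-0.95, -0.0, 0.311], [0.0, -1.0, -0.0]]
force: [0.2, -0.2, -0.1]
finger_gap: 0.0465
```

```bash
python3 - <<'E'
from h import *
Z=np.load('pics/w1.npz'); st=dict(tool_rot=Z['tr'],tool_pos=Z['tp']); K,T=cam('wrist',st); d=Z['d']; P=cloud(K,T,d)[d>0]
q=P[(P[:,2]>.133)&(P[:,2]<.142)&(abs(P[:,0]-.517)<.025)&(abs(P[:,1]+.03)<.08)]
vx,vy,x0,y0=cv2.fitLine(q[:,:2].astype(np.float32),cv2.DIST_HUBER,0,.001,.001).ravel(); 
if vy<0: vx,vy=-vx,-vy
t=(q[:,:2]-[x0,y0])@[vx,vy]; mid=(t.min()+t.max())/2
print(len(q),'dir',vx,vy,np.degrees(np.arctan2(-vx,vy)),'ext',t.min(),t.max(),'mid',x0+mid*vx,y0+mid*vy,'z',np.percentile(q[:,2],[5,50,95]))
e=np.array([vx,vy]);n=np.array([vy,-vx]); w=(q[:,:2]-[x0,y0])@n; print('width',np.percentile(w,[1,99]))
# plate front/sides
q=P[(P[:,2]>.092)&(P[:,2]<.1)&(abs(P[:,0]-.55)<.1)&(abs(P[:,1]+.03)<.13)]
a=q[:,:2]@n; b=q[:,:2]@e; print('plate n',np.percentile(a,[.2,1,5,99.5]),'e',np.percentile(b,[.3,1,99,99.7]), 'handle',np.array([x0,y0])@n)
print(r.observe()['tool_pos'],r.observe()['joint_positions'])
for n in ['scene','side']:
    im,d=r.capture(n); K,T=cam(n); 
    u,v=proj(K,T,[.455,.316,.05])[0].astype(int); save(n+'9',cv2.resize(im[v-40:v+40,u-52:u+52],(780,600),interpolation=cv2.INTER_CUBIC))
E
```

```text
1595 dir -0.10815957 0.99413353 6.2092338 ext -0.04993194294197294 0.04837926409734201 mid 0.5163085316613516 -0.027945000575336172 z [0.13373581 0.13640551 0.137971  ]
width [-0.00587915  0.00536805]
plate n [0.44224795 0.45403192 0.47008906 0.60986772] e [-0.17863156 -0.17720087  0.01027602  0.01155702] handle 0.5102571
[0.45336401 0.31529447 0.21231093] [3.04335767e+01 1.77849157e+01 9.24082888e+01 9.84786162e-04
 6.98333212e+01 1.02308771e+02]
```

View pics/side9.png

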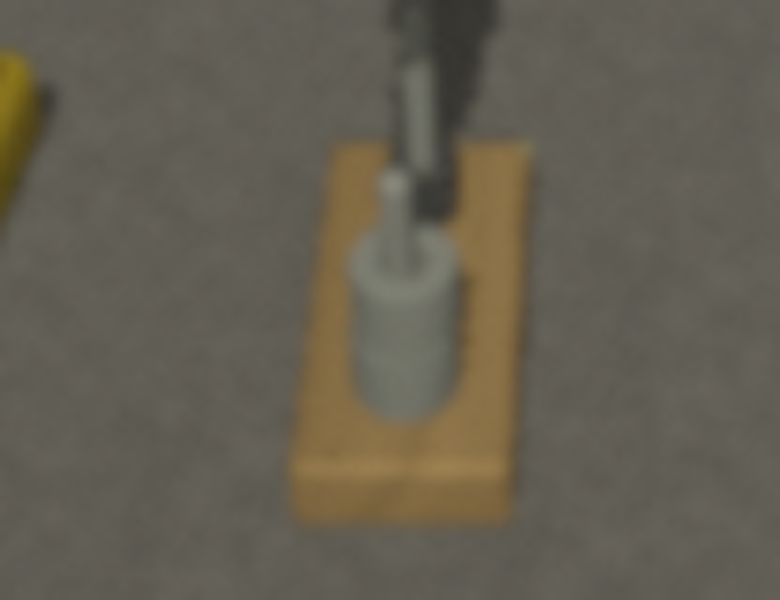

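>>> move_arm:
  moves:
    - {"travel": [0, -0.003, 0], "dr": [0, -0.1239, 0]}
    - {"travel": [0, -0.003, 0], "dr": [0, -0.1239, 0]}
    - {"travel": [0, -0.003, 0], "dr": [0, -0.1239, 0]}
    - {"travel": [0, -0.003, 0], "dr": [0, -0.1239, 0]}
    - {"travel": [0, -0.003, 0], "dr": [0, -0.1239, 0]}
    - {"travel": [0, -0.003, 0], "dr": [0, -0.1239, 0]}
    - {"travel": [0, 0, 0], "dr": [0, -0.1239, 0]}
    - {"travel": [0, 0, 0], "dr": [0, -0.1239, 0]}
    - {"travel": [0, 0, 0], "dr": [0, -0.1239, 0]}
    - {"travel": [0, 0, 0], "dr": [0, -0.1239, 0]}
    - {"travel": [0, 0, 0], "dr": [0, -0.1239, 0]}
  jaw: 0.6

```text
clock: 10.78
tool_pos: [0.4532, 0.3152, 0.2281]
tool_rot: [[0.993, -0.001, -0.114], [0.114, -0.001, 0.993], [-0.001, -1.0, -0.001]]
force: [0.3, -0.1, -0.0]
finger_gap: 0.0342
```

>>> move_arm:
  moves:
    - {"travel": [0.0025, 0, -0.0356], "dr": [0, 0, 0]}
    - {"travel": [0.0025, 0, -0.0356], "dr": [0, 0, 0]}
    - {"travel": [0.0025, 0, -0.0356], "dr": [0, 0, 0]}
    - {"travel": [0.0025, 0, -0.0356], "dr": [0, 0, 0]}
    - {"travel": [0.0025, 0, -0.0356], "dr": [0, 0, 0]}
    - {"travel": [0.0025, 0, -0.0356], "dr": [0, 0, 0]}
    - {"travel": [0.0025, 0, -0.0356], "dr": [0, 0, 0]}
    - {"travel": [0.0025, 0, -0.0356], "dr": [0, 0, 0]}
    - {"travel": [0.0025, 0, -0.0356], "dr": [0, 0, 0]}
    - {"travel": [0.0025, 0, -0.0356], "dr": [0, 0, 0]}
    - {"travel": [0, 0, 0], "dr": [0, 0, 0]}
    - {"travel": [0, 0, 0], "dr": [0, 0, 0]}

```text
clock: 11.78
tool_pos: [0.517, -0.0376, 0.2282]
tool_rot: [[0.995, -0.001, -0.104], [0.104, 0.0, 0.995], [-0.001, -1.0, 0.0]]
force: [-0.4, 0.8, -0.9]
finger_gap: 0.0342
```

```bash
python3 - <<'E'
from h import *
st=r.observe(); im,d=r.capture('wrist'); save('w10',im); R=np.array(st['tool_rot']);tp=np.array(st['tool_pos'])
print(st['clock'],tp,R.round(4).tolist(),st['joint_positions'].round(1),st['finger_gap'],st['force'])
K,T=cam('wrist',st); P=cloud(K,T,d)[d>0]
q=P[(P[:,2]>.133)&(P[:,2]<.142)&(abs(P[:,0]-.517)<.025)&(abs(P[:,1]+.03)<.08)]
vx,vy,x0,y0=cv2.fitLine(q[:,:2].astype(np.float32),cv2.DIST_HUBER,0,.001,.001).ravel(); 
if vy<0: vx,vy=-vx,-vy
t=(q[:,:2]-[x0,y0])@[vx,vy]; mid=(t.min()+t.max())/2
print(len(q),np.degrees(np.arctan2(-vx,vy)),'ext',t.min(),t.max(),'mid',x0+mid*vx,y0+mid*vy,'z',np.percentile(q[:,2],[5,50,95]))
m=np.array([x0+mid*vx,y0+mid*vy,tp[2]]); print('mid in tool',(m-tp)@R)
q=P[(P[:,2]>.092)&(P[:,2]<.1)&(abs(P[:,0]-.55)<.1)&(abs(P[:,1]+.03)<.13)]; print(np.median(q[:,2]))
E
```

```text
11.7833 [ 0.5169535  -0.03756862  0.2282252 ] [[0.9946, -0.0011, -0.1041], [0.1041, 0.0003, 0.9946], [-0.0011, -1.0, 0.0004]] [ -8.8  14.3  95.    0.   70.7 -14.8] 0.034212558055929106 [-0.40239781  0.76638572 -0.89221541]
1608 6.217675 ext -0.0472113967818133 0.05084067382681267 mid 0.51564333841332 -0.026945507405512773 z [0.13365899 0.13638664 0.13791802]
mid in tool [-1.96906140e-04  4.39647289e-06  1.07017864e-02]
0.09541144489601472
```

View pics/w10.png

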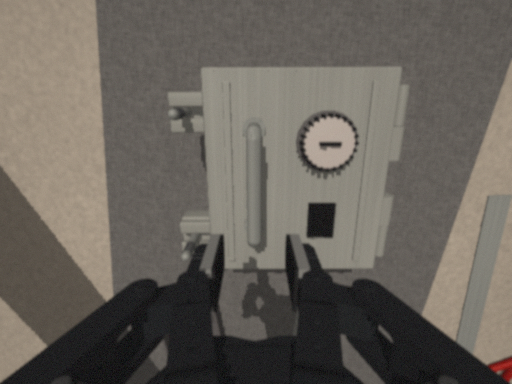

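>>> move_arm:
  moves:
    - {"travel": [0, 0.025, 0.004], "dr": [0, 0, 0]}
    - {"travel": [0, 0.025, 0], "dr": [0, 0, 0]}
    - {"travel": [0, 0.02, 0], "dr": [0, 0, 0]}
    - {"travel": [0, 0.015, 0], "dr": [0, 0, 0]}
    - {"travel": [0, 0.009, 0], "dr": [0, 0, 0]}
    - {"travel": [0, 0, 0], "dr": [0, 0, 0]}
    - {"travel": [0, 0, 0], "dr": [0, 0, 0]}

```text
clock: 12.42
tool_pos: [0.5163, -0.0307, 0.1348]
tool_rot: [[0.994, -0.001, -0.11], [0.11, 0.0, 0.994], [-0.001, -1.0, 0.0]]
force: [-0.3, -1.3, 0.3]
finger_gap: 0.0341
```

>>> move_arm:
  moves:
    - {"travel": [0, 0, 0], "dr": [0, 0, 0]}
    - {"travel": [0, 0, 0], "dr": [0, 0, 0]}
    - {"travel": [0, 0, 0], "dr": [0, 0, 0]}
    - {"travel": [0, 0, 0], "dr": [0, 0, 0]}
    - {"travel": [0, 0, 0], "dr": [0, 0, 0]}
    - {"travel": [0, 0, 0], "dr": [0, 0, 0]}
    - {"travel": [0, 0, 0], "dr": [0, 0, 0]}
  jaw: 1
  grip_force: 100

```text
clock: 13.0
tool_pos: [0.5156, -0.0316, 0.1362]
tool_rot: [[0.994, -0.001, -0.108], [0.108, 0.0, 0.994], [-0.001, -1.0, 0.0]]
force: [-4.2, 1.1, 6.6]
finger_gap: 0.0087
```

```bash
python3 - <<'E'
from h import *
st=r.observe(); im,d=r.capture('wrist'); save('w11',im)
print(st['clock'],st['tool_pos'],st['tool_rot'].round(3).tolist(),st['finger_gap'],st['force'],st['ft_torque'])
E
```

```text
13.0 [ 0.51555864 -0.0316442   0.13622642] [[0.994, -0.001, -0.108], [0.108, 0.0, 0.994], [-0.001, -1.0, 0.0]] 0.008659656088193458 [-4.15197231  1.07591053  6.64346086] [0.01560323 0.83179074 0.01682292]
```

View pics/w11.png

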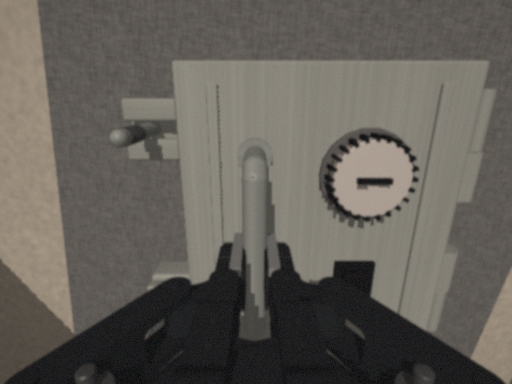

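>>> move_arm:
  moves:
    - {"travel": [0.0005, -0.0012, 0], "dr": [0, 0, 0.01]}
    - {"travel": [0.0005, -0.0012, 0], "dr": [0, 0, 0.01]}
    - {"travel": [0.0005, -0.0012, 0], "dr": [0, 0, 0.01]}
    - {"travel": [0.0005, -0.0012, 0], "dr": [0, 0, 0.01]}
    - {"travel": [0, 0, 0], "dr": [0, 0, 0]}
    - {"travel": [0, 0, 0], "dr": [0, 0, 0]}

```text
clock: 13.55
tool_pos: [0.5165, -0.0315, 0.138]
tool_rot: [[0.993, -0.046, -0.108], [0.108, -0.004, 0.994], [-0.047, -0.999, 0.001]]
force: [-5.1, -0.6, -13.0]
finger_gap: 0.0089
```

>>> move_arm:
  moves:
    - {"travel": [0.0005, -0.0012, 0], "dr": [0, 0, 0.01]}
    - {"travel": [0.0005, -0.0012, 0], "dr": [0, 0, 0.01]}
    - {"travel": [0.0005, -0.0012, 0], "dr": [0, 0, 0.01]}
    - {"travel": [0.0005, -0.0012, 0], "dr": [0, 0, 0.01]}
    - {"travel": [0, 0, 0], "dr": [0, 0, 0]}
    - {"travel": [0, 0, 0], "dr": [0, 0, 0]}
    - {"travel": [0, 0, 0], "dr": [0, 0, 0]}

```text
clock: 14.13
tool_pos: [0.5193, -0.0312, 0.1446]
tool_rot: [[0.991, -0.084, -0.108], [0.108, -0.009, 0.994], [-0.085, -0.996, 0.001]]
force: [-8.1, -1.3, -2.0]
finger_gap: 0.0088
```

```bash
cat > lid.py <<'E'
from h import *
import sys
st=r.observe(); print(st['clock'],st['tool_pos'],st['finger_gap'],st['force'],st['ft_torque'].round(2),'tilt',np.arcsin(-st['tool_rot'][2][0]))
# hinge from shut handle
n=np.array([.9941,.1083]); h=np.array([.5156,-.0269])+.122*n
for c in ['wrist','scene','side']:
    s=r.observe(); im,d=r.capture(c); save(sys.argv[1]+c,im); K,T=cam(c,s); P=cloud(K,T,d)[d>0]
    a=(P[:,:2]-h)@n; b=(P[:,:2]-h)@[-n[1],n[0]]
    m=(a>-.16)&(a<-.005)&(abs(b)<.09)&(P[:,2]>.085)&(P[:,2]<.135)
    A,Z=a[m],P[m,2]
    ln=cv2.fitLine(np.c_[A,Z].astype(np.float32),cv2.DIST_WELSCH,.003,.001,.001).ravel()
    # ransac-ish: histogram mode of angle from hinge
    th=np.arctan2(Z-.088,-A); th=th-.008/np.hypot(Z-.088,A)
    mm=A<-.06; hh,e=np.histogram(th[mm],bins=np.arange(-.05,.5,.01)); print(c,len(A),'slope',-ln[1]/ln[0],'mode',e[hh.argmax()]+.005)
E
python3 lid.py L1
```

```text
14.1333 [ 0.51929718 -0.03123771  0.14464284] 0.00880215380577595 [-8.09616374 -1.34948258 -2.01122505] [-0.12  1.21 -0.02] tilt 0.08491056391726556
wrist 53369 slope 0.06713456 mode 0.06500000000000002
scene 2696 slope 0.06933889 mode 0.08500000000000003
side 1912 slope 0.0684187 mode 0.09500000000000001
```

>>> move_arm:
  moves:
    - {"travel": [0.0003, -0.0012, 0], "dr": [0, 0, 0.01]}
    - {"travel": [0.0003, -0.0012, 0], "dr": [0, 0, 0.01]}
    - {"travel": [0.0003, -0.0012, 0], "dr": [0, 0, 0.01]}
    - {"travel": [0.0004, -0.0012, 0], "dr": [0, 0, 0.01]}
    - {"travel": [0.0004, -0.0012, 0], "dr": [0, 0, 0.01]}
    - {"travel": [0.0005, -0.0012, 0], "dr": [0, 0, 0.01]}
    - {"travel": [0.0005, -0.0012, 0], "dr": [0, 0, 0.01]}
    - {"travel": [0.0005, -0.0012, 0], "dr": [0, 0, 0.01]}
    - {"travel": [0, 0, 0], "dr": [0, 0, 0]}
    - {"travel": [0, 0, 0], "dr": [0, 0, 0]}
    - {"travel": [0, 0, 0], "dr": [0, 0, 0]}
    - {"travel": [0, 0, 0], "dr": [0, 0, 0]}

```text
clock: 15.28
tool_pos: [0.5245, -0.0307, 0.1546]
tool_rot: [[0.981, -0.161, -0.108], [0.107, -0.017, 0.994], [-0.162, -0.987, 0.0]]
force: [-7.0, -0.4, -1.3]
finger_gap: 0.0087
```

```bash
python3 lid.py L2
```

```text
15.2833 [ 0.5245023  -0.03071063  0.15457028] 0.008743575964311495 [-7.00082339 -0.4203492  -1.29516382] [-0.04  1.08 -0.04] tilt 0.16228339298122768
wrist 53255 slope 0.15362704 mode 0.14500000000000002
scene 2820 slope 0.15375419 mode 0.16500000000000004
side 1807 slope 0.15289707 mode 0.17500000000000004
```

>>> move_arm:
  moves:
    - {"travel": [0.0003, -0.0012, 0], "dr": [0, 0, 0.01]}
    - {"travel": [0.0003, -0.0012, 0], "dr": [0, 0, 0.01]}
    - {"travel": [0.0003, -0.0012, 0], "dr": [0, 0, 0.01]}
    - {"travel": [0, 0, 0], "dr": [0, 0, 0]}
    - {"travel": [0, 0, 0], "dr": [0, 0, 0]}
    - {"travel": [0, 0, 0], "dr": [0, 0, 0]}
    - {"travel": [0, 0, 0], "dr": [0, 0, 0]}
    - {"travel": [0, 0, 0], "dr": [0, 0, 0]}
    - {"travel": [0, 0, 0], "dr": [0, 0, 0]}
    - {"travel": [0, 0, 0], "dr": [0, 0, 0]}
    - {"travel": [0, 0, 0], "dr": [0, 0, 0]}
    - {"travel": [0, 0, 0], "dr": [0, 0, 0]}

```text
clock: 16.43
tool_pos: [0.5266, -0.0305, 0.158]
tool_rot: [[0.976, -0.189, -0.108], [0.106, -0.02, 0.994], [-0.19, -0.982, 0.0]]
force: [-6.2, -0.0, -1.2]
finger_gap: 0.0089
```

```bash
python3 lid.py L3
```

```text
16.4333 [ 0.52655373 -0.03045239  0.15803752] 0.008868827229563904 [-6.16364746 -0.00760321 -1.19975062] [ 0.02  0.85 -0.03] tilt 0.1911159840473105
wrist 53413 slope 0.18560895 mode 0.18500000000000005
scene 2869 slope 0.18362552 mode 0.20500000000000007
side 1781 slope 0.18682155 mode 0.20500000000000007
```

View pics/L3side.png

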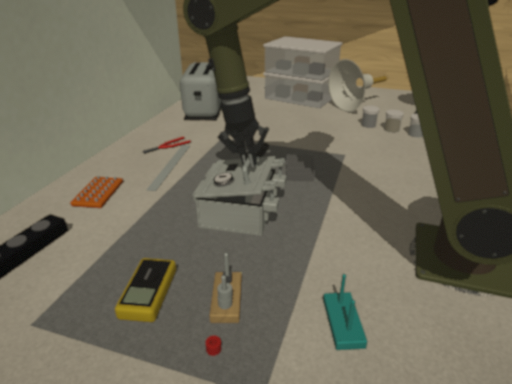

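View pics/L3wrist.png

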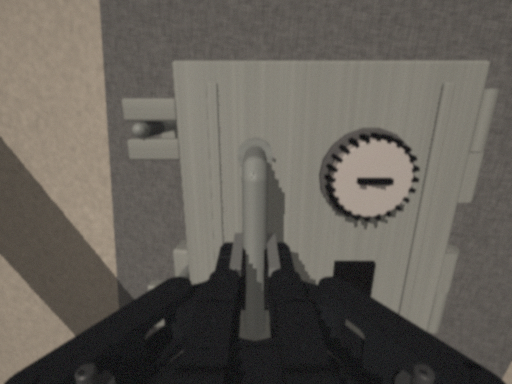

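View pics/L3scene.png

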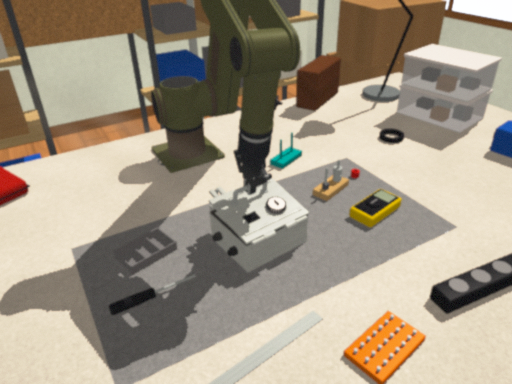

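```bash
python3 -c "
from cell import r
print(r.hand_in()); s=r.observe(); print(s['clock'],s['tool_pos'],s['finger_gap'],s['force'])"
```

```text
the job is handed in; nothing more can be done
None
the job is handed in; nothing more can be done
```

The job is done and handed in at about 16.6 s. The bush is on the keeper rod on top of its twin. The lid is free of its gasket, and the gripper is still holding it ajar by the handle.

- **Bush:** I lifted it off the +y stud and lowered it onto the twin's rod with under 1 N of contact force. After release its top measured about 66 mm, which matches 44 + 22 mm, and the side view shows the two bushes stacked.
- **Lid:** It came off the gasket at about 13 N. All three cameras put the lid angle at 0.184–0.187 rad, so the front edge is about 30 mm up. It was never opened wider than that.
- **Grip at hand-in:** The command is set to 100 N with the fingers closed on the bar. A steady side force of about 6 N stayed on the tool.
- **Disagreements:** A cruder second estimate of the lid angle from the scene and side cameras read about 0.205 rad. That would be about 34 mm, still within the two to four centimetres. The finger gap also read 2–3 mm less than the known size of both the bush and the bar, but both grips held.
- **Leave-alone items:** The nuts, tray, meter, screwdriver, red ring and turquoise keeper look undisturbed in the last pictures. I checked these by eye only.

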